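# Prime the hand pump

## Robot

A 6-joint arm with a two-finger parallel gripper is mounted at the origin on a cart in front of the work surface, level with it; the furniture and walls round the work are solid. World frame = base frame: x ahead of the robot, y to its left, z up, the work surface at z = 0. Lengths are in m, angles in rad, forces in N, time in s.
With the tool pointing down it reaches from about 0.375 to 0.975 m from the base axis. Payload 3.8 kg.
Tool frame: the origin (TCP) lies between the finger pads; the fingertips stand 14 mm ahead of it and the grasp point (between the pads) lies 5 mm behind it; z points along the fingers, y is the line along which they close (so a half turn about z gives the same grasp; the last joint's range is limited). The gripper opens to 88 mm and grips with 3 to 60 N. Pads are 18 mm wide; open, the fingers measure 123 mm over their backs; the gripper's body (75 mm by 187 mm) begins 45 mm behind the grasp point.
Start: joints at [-1.207, 0.264, 1.604, -0, 1.274, -0.037], TCP at [0.263, -0.622, 0.253] pointing down, gripper open.
Joint ranges: [-2.63, 2.63], [-0.94, 2.18], [0.31, 2.57], [-1.31, 4.45], [0, 2.66], [-2.55, 2.55]. Speed limits (rad/s): [2.57, 2.57, 3.14, 3.14, 3.14, 3.14].

## Interface

Orientations are given as a 3x3 rotation matrix whose columns are the frame's x, y, z axes.
In Python, from plant import ctrl gives the robot as it stands. The module is installed in compiled form; this text tells all that it offers.
- The arm moves only by the shell command python3 -m jog 'ROWS' [FORCE]. ROWS is text: rows parted by semicolons, each of 7 numbers parted by spaces: the shift along the tool's x, y, z in m, then the turn, a rotation vector about the tool's x, y, z in degrees, then the closure, from 0 (fully open) to 1 (shut). In form: dx dy dz wx wy wz hand; .... A call has 1 to 10 rows; each row shifts and turns the commanded pose from where the row before left it, along the tool's axes as they then stand; what a row does not reach is not made up. A row lasts 1/8 s, in which the tool goes at most 62.5 mm and 10.7 degrees, less where a joint would pass 70% of its speed; a pose out of reach is approached as far as the arm can. A call with a gripper value outside its range is refused whole. The fingers move at their own pace and stop on an object; FORCE is the grip in N (left out, the last holds). Time passes only in rows, so rows that do not move let the fingers close. It gives the time, the measured TCP pose, the force, the opening and the grip force at its end, in the units of the state.
- ctrl.sense(): the state, without advancing time (a new reading comes with each control period).
- ctrl.grab_frame(name): name is "side" or "top"; returns a dict with "image" (384x512x3 uint8, blue, green, red), "fx", "fy", "cx", "cy" (pixels), "extrinsics" (4x4, takes a point from camera to world coordinates). Camera axes: x right, y down, z forward; pixel columns grow to the right and rows downward; lengths in m; the calibration is good to about 2 mm. A picture is of the moment at which its call begins. There is no depth.
- ctrl.close_job(): hands the job in; it is judged then, once.
The state is a dict: "clock": time; "joints": joint angles; "qd": joint speeds; "joint_torque": joint torques, N m; "tcp_pos": TCP position; "tcp_rot": TCP orientation; "wrist_force": force on the tool from outside, world axes, zero at the start; "moment": the same for the moment, N m; "gripper_width": finger opening in m; "grip_force": force on a finger pad.
Only numpy, scipy, OpenCV 4.12 (cv2) and the standard library are available. Lean on these libraries where they do the work, as an engineer would, in place of code of your own. Each camera call takes 0.05 s, during which the arm holds its last target. There are 200 camera calls.

## Task

Prime the bench hand pump: with your fingertips press its round black plunger knob all the way down and let it spring all the way back up, again and again, until the steel indicator pin at the other end of the pump stands fully out. Only push on top of the knob: do not grip it, do not touch the pin, and leave the bottles, cup and cap around the pump where they are. Finish clear of the pump with the knob fully up.

Things in the scene. Friction and masses are not known exactly. Their poses are not given: they have to be found in the camera images.
- pump: Hand priming pump, screwed to the worktop: a grey block 52 mm (x) by 116 mm (y), its top 70 mm above the worktop, on a dark foot plate 80 x 130 x 8 mm. Origin: centre of the underside. z up; +y of the pump points from the indicator pin (at y = -35 mm) to the plunger (at y = +35 mm); -x is the front with two hose ports. It stands turned up to 0.5 rad either way.
- plunger_top (a point): Centre of the flat top of the plunger knob, where to press. It is 150 mm above the worktop when the knob is up and 136 mm when it is fully down. The knob is a round black disc 40 mm wide and 20 mm thick on an 18 mm steel rod (vertical, springs back up by itself); the top 4 mm is a disc 36 mm wide. Its underside hangs 46 mm above the collar it slides in.
- plunger_press (a joint): How far the knob is pressed down, in m: 0 = fully up, 0.014 = fully down on a hard stop (pushing on the stop does no harm). The spring needs about 8 N to start and 13 N fully down. Only a stroke deeper than about 0.010 that then comes back to 0 counts; it lifts the pin one notch, 9 mm (the first stroke somewhat more or less). Extra strokes do no harm.
- plunger: The moving plunger: black knob and steel rod. Origin: on its axis, 150 mm below the knob's top. The knob's side is a band 40 mm wide and 16 mm high, its upper edge 4 mm below the knob's top, and is not to be gripped.
- pin_out (a joint): How far the steel indicator pin stands out, in m: 0 = fully in, 0.045 = fully out. It starts anywhere from 0 to 0.022. It is lifted while the knob springs back up, not while it goes down, and stays where it is, held by friction (4 N). A black ring round the pin comes out of the collar only when it is fully out.
- pin_tip (a point): Tip of the indicator pin, an upright round steel rod 11 mm wide, 70 mm from the plunger's axis. Tip 83 mm above the worktop when the pin is fully in, 128 mm when fully out, so always below the knob's top.
- pin: The indicator pin. Origin: on the pin's axis, 83 mm below the tip. Not to be touched.
- bottle: White plastic bottle with a white cap, 43 mm wide, 98 mm tall, upright, loose, behind the pump. Origin: centre of the underside.
- dropper: Brown dropper bottle with a black rubber top, 34 mm wide, 102 mm tall, upright, loose, behind the pump. Origin: centre of the underside.
- cup: White dosing cup, 67 mm wide, 68 mm tall, upright, loose and very light, in front of the pump. Origin: centre of the underside.
- cap: White screw cap, 30 mm wide, 17 mm tall, loose, in front of the pump near the plunger. Origin: centre of the underside.

How it is judged:
On the way, in this order (a step that is already met when the one before it is completed fails the run):
1. the knob is pressed down (value of joint plunger_press above 0.009 m), for 0.02 s.
2. the indicator pin is fully out (value of joint pin_out above 0.042 m), for 0.2 s.
At the end, for the whole second after the job is handed in: The indicator pin stands fully out (at least 42 of its 45 mm) and the knob is back up (within 2 mm) (value of joint pin_out above 0.042 m and value of joint plunger_press below 0.002 m); the robot touches nothing.
It fails at once if the knob is gripped by its side (contact force between the fingers and plunger_c2 above 3 N).
It fails at once if the indicator pin is touched (contact force between any of the fingers, the arm and pin above 1 N).
It fails at once if a bottle, the cup or the cap round the pump is moved by more than 20 mm or lifted (distance of any of bottle, dropper, cup, cap from where it was at the start of the episode above 0.02 m).
It fails at once if a bottle or the cup is tipped over (angle between any of bottle, dropper, cup's own z axis and vertical above 0.5 rad).
It also fails if it takes over 45 s, if anything falls off the work surface, if the arm or the gripper's body presses on something with over 40 N, if the wrist force passes 120 N, or if a joint passes its speed limit or range.

## Working session

There is one attempt and no reset: what is moved stays moved. The work goes in short steps, Python scripts to look and compute and a shell command to move; the robot and the scene stay as the last step left them, time stands still between calls to the robot, and variables do not carry over. Pictures are saved under pics/ and viewed, at most 10 in all, crops included, and the job is handed in when it is done.

```bash
mkdir -p pics
python3 - <<'E'
from plant import ctrl
import cv2,numpy as np
for n in("side","top"):
    f=ctrl.grab_frame(n); cv2.imwrite(f"pics/{n}0.png",f["image"])
    print(n,f["fx"],f["fy"],f["cx"],f["cy"]);print(np.round(f["extrinsics"],3))
s=ctrl.sense();print(s["clock"],s["tcp_pos"],np.round(s["tcp_rot"],3),s["gripper_width"])
E
```

```text
side 404.5421159780657 404.5421159780657 259.8297314286396 188.97683049466005
[[-0.949 -0.156  0.274  0.323]
 [-0.315  0.491 -0.812  1.022]
 [-0.008 -0.857 -0.515  0.547]
 [ 0.     0.     0.     1.   ]]
top 484.7981465505137 484.7981465505137 246.58237490009955 189.7168045662414
[[ 0.008 -0.995  0.097  0.474]
 [-1.    -0.009 -0.009  0.353]
 [ 0.01  -0.097 -0.995  0.949]
 [ 0.     0.     0.     1.   ]]
0.1 [ 0.26312099 -0.62094345  0.25152861] [[ 0.921  0.39  -0.001]
 [ 0.39  -0.921  0.002]
 [ 0.    -0.002 -1.   ]] 0.08776647142899646
```

View pics/side0.png

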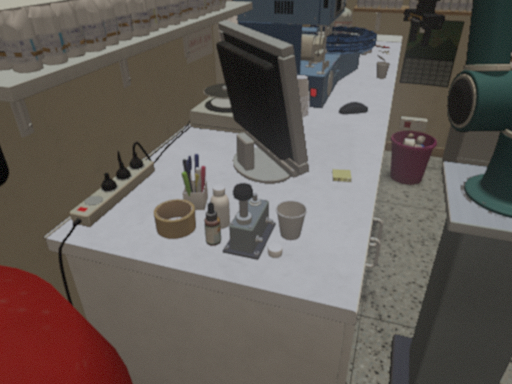

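View pics/top0.png

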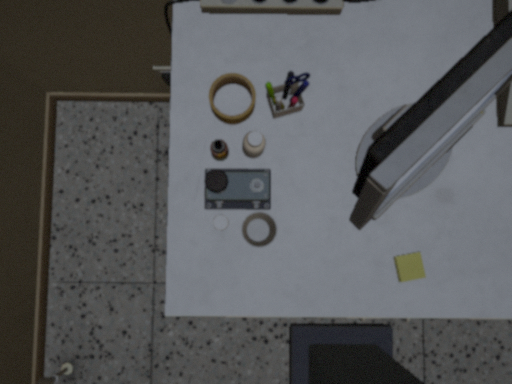

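```bash
cat > h.py <<'E'
import numpy as np,cv2
from plant import ctrl
def ray(f,u,v):
    E=f["extrinsics"];d=E[:3,:3]@np.array([(u-f["cx"])/f["fx"],(v-f["cy"])/f["fy"],1]);return E[:3,3],d
def atz(f,u,v,z):
    o,d=ray(f,u,v);return o+d*(z-o[2])/d[2]
def proj(f,p):
    E=f["extrinsics"];c=E[:3,:3].T@(np.array(p)-E[:3,3]);return np.array([f["fx"]*c[0]/c[2]+f["cx"],f["fy"]*c[1]/c[2]+f["cy"]])
E
python3 - <<'E'
import cv2,numpy as np
s=cv2.imread("pics/side0.png")[170:270,190:310];t=cv2.imread("pics/top0.png")[115:255,190:290]
s=cv2.resize(s,None,fx=4,fy=4,interpolation=2);t=cv2.resize(t,None,fx=4,fy=4,interpolation=2)
s=cv2.convertScaleAbs(s,alpha=1.5);t=cv2.convertScaleAbs(t,alpha=1.8)
c=np.zeros((560,480+320,3),np.uint8);c[:400,:480]=s[:400];t=t[:,:320];c[:,480:]=t
cv2.imwrite("pics/crop.png",c)
E
```

```text
(no output)
```

View pics/crop.png

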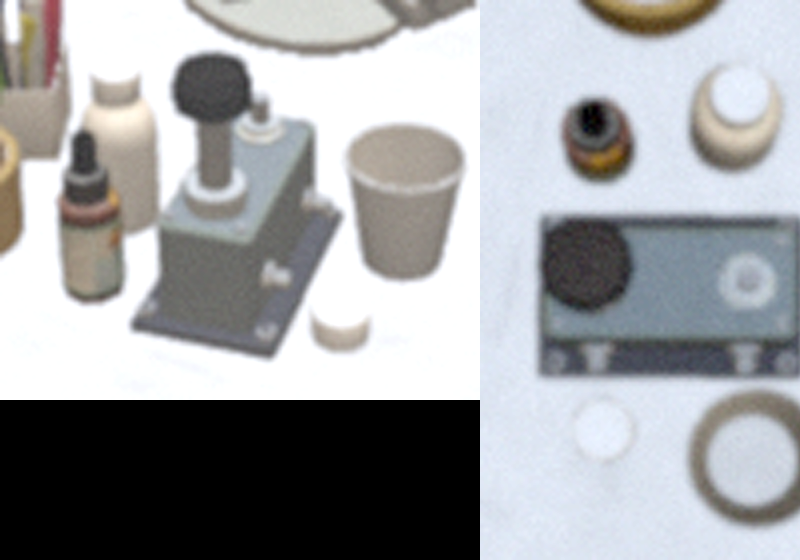

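The crop shows the knob top centred at about (217,181) in the top view and (243,188) in the side view. The pin is at (257,185) in the top view, the dropper top at (213,144) and the bottle cap at (255,138). The cap at (220,222) and the cup at (259,229) are in front.

Run:
```python
from h import *
f=ctrl.grab_frame("top");g=ctrl.grab_frame("side")
k=atz(f,217,181,.15);print("knob",k,"side",atz(g,243.2,188,.15),proj(g,k))
for r in (.018,.02):print("w px",proj(f,k+[0,r,0])-proj(f,k-[0,r,0]))
p=atz(f,257.2,185,.09);print("pin",p,"dist",np.linalg.norm((p-k)[:2]), "ang",np.arctan2(*(-(k-p)[[0]],(k-p)[1])))
for n,u,v,z in(("dropper",213,144,.102),("bottle",255,138,.098),("cup",259,229,.068),("cap",220,222,.017),("mon low corner",365,225,.1),("mon",385,205,.3),("mon",355,190,.3)):print(n,atz(f,u,v,z))
s=ctrl.sense();print(np.arctan2(s["tcp_rot"][1,0],s["tcp_rot"][0,0]))
# monitor vertex triangulation: top-left corner in side (220,28),(285,45); lower (303,165)
for u,v in((220,28),(298,45),(303,165),(250,160)):
  for z in (.05,.2,.3,.4):print(u,v,z,atz(g,u,v,z),proj(f,atz(g,u,v,z)))
```

```text
knob [0.56585938 0.39541058 0.15      ] side [0.56537903 0.40173241 0.15      ] [244.11049513 186.35764844]
w px [-21.73157281  -0.19602339]
w px [-24.14619224  -0.21780377]
pin [0.56625598 0.32688228 0.09      ] dist 0.0685294488558237 ang [0.00578735]
dropper [0.63724218 0.40592946 0.102     ]
bottle [0.64959206 0.33154195 0.098     ]
cup [0.48849598 0.32247475 0.068     ]
cap [0.50212314 0.395565   0.017     ]
mon low corner [0.49644926 0.13800714 0.1       ]
mon [0.51814442 0.16138438 0.3       ]
mon [0.5380442  0.20151572 0.3       ]
0.40078155490586154
220 28 0.05 [ 1.55503019 -1.7783209   0.05      ] [1261.25672046 -272.00949093]
220 28 0.2 [ 1.18318886 -0.9335963   0.2       ] [1001.41663305 -175.52543671]
220 28 0.3 [ 0.93529464 -0.37044656  0.3       ] [748.27289706 -81.52787771]
220 28 0.4 [0.68740042 0.19270317 0.4       ] [380.55743727  55.01255649]
298 45 0.05 [ 0.88902214 -1.37531822  0.05      ] [1125.88482484   31.1957908 ]
298 45 0.2 [ 0.71811209 -0.6521775   0.2       ] [870.00772756  89.02399219]
298 45 0.3 [ 0.60417205 -0.17008368  0.3       ] [625.53218667 144.27544285]
298 45 0.4 [0.49023201 0.31201014 0.4       ] [278.58369939 222.68577034]
303 165 0.05 [0.51721033 0.08659427 0.05      ] [385.62574079 214.69594231]
303 165 0.2 [0.45847402 0.36868336 0.2       ] [231.7969588  246.96968341]
303 165 0.3 [0.41931649 0.55674275 0.3       ] [ 87.08794688 277.33006932]
303 165 0.4 [0.38015895 0.74480215 0.4       ] [-114.57454322  319.63946623]
250 160 0.05 [0.6605704  0.10135186 0.05      ] [376.31187587 138.63860319]
250 160 0.2 [0.55858308 0.37898866 0.2       ] [225.86659637 182.04575097]
250 160 0.3 [0.49059154 0.56407986 0.3       ] [ 83.70002127 223.06428977]
250 160 0.4 [0.4226     0.74917106 0.4       ] [-115.46283191  280.52765073]
```

```bash
python3 -m jog '0 -.058 0 0 0 0 1;0 -.058 0 0 0 0 1;0 -.058 0 0 0 0 1;0 -.058 0 0 0 0 1;0 -.057 0 0 0 0 1;0 0 0 0 0 0 1' 10
```

```text
clock: 0.95
tcp_pos: [0.1493, -0.3521, 0.2519]
tcp_rot: [[0.921, 0.39, -0.0], [0.39, -0.921, 0.001], [-0.0, -0.001, -1.0]]
wrist_force: [0.3, -0.4, -0.1]
gripper_width: 0.0303
grip_force: 0.0
```

Radius is 0.382, as planned. Next is the sweep.

```bash
python3 -m jog '.0615 -.005 0 0 0 -9.25 1;.0615 -.005 0 0 0 -9.25 1;.0615 -.005 0 0 0 -9.25 1;.0615 -.005 0 0 0 -9.25 1;.0615 -.005 0 0 0 -9.25 1;0 0 0 0 0 0 1'
```

```text
clock: 1.7
tcp_pos: [0.3616, -0.1355, 0.253]
tcp_rot: [[0.346, 0.938, 0.001], [0.938, -0.346, 0.001], [0.001, 0.001, -1.0]]
wrist_force: [0.4, -0.8, -0.1]
gripper_width: 0.0004
grip_force: 0.0
```

```bash
python3 -m jog '.0617 -.006 0 0 0 -9.25 1;.0617 -.006 0 0 0 -9.25 1;.0617 -.005 0 0 0 -9.25 1;.0617 -.005 0 0 0 -9.25 1;.0617 -.005 0 0 0 -9.25 1;.0617 -.005 0 0 0 -9.25 1;0 0 0 0 0 0 1'
python3 - <<'E'
from h import *
s=ctrl.sense();R=s["tcp_rot"];print(s["tcp_pos"],s["joints"],R.T@(np.array([.566,.397,.19])-s["tcp_pos"]))
E
```

```text
clock: 2.58
tcp_pos: [0.3128, 0.2194, 0.2529]
tcp_rot: [[-0.575, 0.818, 0.0], [0.818, 0.575, 0.001], [0.001, 0.001, -1.0]]
wrist_force: [-0.3, -0.5, 0.3]
gripper_width: 0.0004
grip_force: 0.0
[0.31282448 0.21943052 0.25292494] [ 5.46004115e-01 -3.23088805e-01  2.17442190e+00  5.87982413e-04
  1.28974632e+00 -6.69172043e-02] [-0.0003779   0.30920417  0.06309477]
```

```bash
python3 -m jog '0 .06 0 0 0 0 1;0 .06 0 0 0 0 1;0 .06 0 0 0 0 1;0 .06 0 0 0 0 1;0 .055 .02 0 0 0 1;0 .014 .03 0 0 0 1;0 0 0 0 0 0 1'
python3 - <<'E'
from h import *
f=ctrl.grab_frame("top");g=ctrl.grab_frame("side")
s=ctrl.sense();p=s["tcp_pos"];R=s["tcp_rot"];print(p,R.T@(np.array([.566,.397,.164])-p));print(proj(f,p+R[:,2]*.014),proj(g,p+R[:,2]*.014))
a=cv2.resize(g["image"][110:270,160:320],None,fx=3.7,fy=3.7);b=cv2.resize(f["image"],(0,0),fx=.4,fy=.4)
a=cv2.convertScaleAbs(a,alpha=1.4);cv2.imwrite("pics/s1.png",a)
E
```

```text
clock: 3.45
tcp_pos: [0.569, 0.3892, 0.198]
tcp_rot: [[-0.566, 0.825, -0.006], [0.825, 0.566, -0.005], [-0.0, -0.007, -1.0]]
wrist_force: [0.1, -0.0, 0.1]
gripper_width: 0.0005
grip_force: 0.0
[0.56875749 0.39031668 0.20218907] [0.00708295 0.00158237 0.03818381]
[219.02811357 176.43565273] [243.06075021 167.43649922]
```

View pics/s1.png

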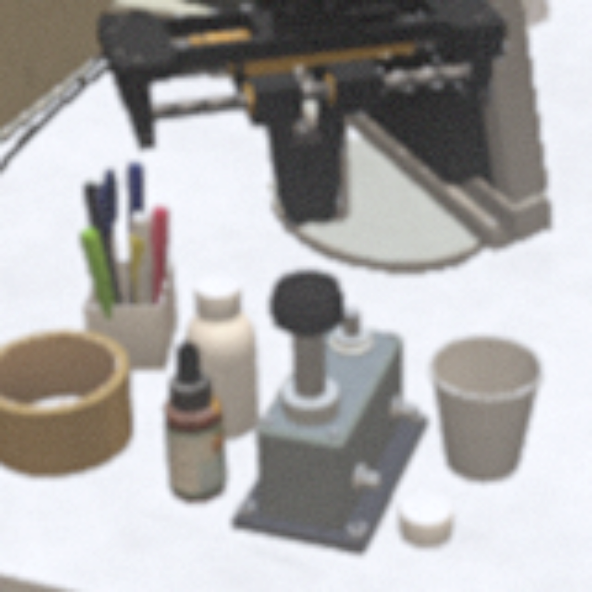

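The closed fingertips are at about (308,215) in the crop, above the knob top at (308,283), and their projected position matches. The pose only needs a 7 mm shift before the descent.

```bash
python3 -m jog '.006 .001 .028 0 0 0 1;0 0 0 0 0 0 1;0 0 0 0 0 0 1'; python3 -m jog '0 0 .01 0 0 0 1;0 0 .012 0 0 0 1;0 0 0 0 0 0 1;0 0 0 0 0 0 1'
```

```text
clock: 3.92
tcp_pos: [0.5656, 0.3977, 0.1768]
tcp_rot: [[-0.569, 0.822, 0.002], [0.822, 0.569, 0.001], [-0.0, 0.002, -1.0]]
wrist_force: [-0.6, 0.2, -0.5]
gripper_width: 0.0007
grip_force: 0.0
clock: 4.42
tcp_pos: [0.5664, 0.3986, 0.1557]
tcp_rot: [[-0.57, 0.822, 0.004], [0.822, 0.57, 0.002], [-0.0, 0.004, -1.0]]
wrist_force: [-1.8, -2.1, 9.5]
gripper_width: 0.0004
grip_force: 5.2
```

```bash
python3 -m jog '0 0 .008 0 0 0 1;0 0 0 0 0 0 1;0 0 0 0 0 0 1'; python3 -m jog '0 0 -.03 0 0 0 1;0 0 0 0 0 0 1;0 0 0 0 0 0 1;0 0 0 0 0 0 1'
```

```text
clock: 4.8
tcp_pos: [0.5665, 0.3987, 0.1504]
tcp_rot: [[-0.57, 0.822, 0.004], [0.822, 0.57, 0.002], [-0.001, 0.005, -1.0]]
wrist_force: [-5.8, -4.3, 19.8]
gripper_width: 0.0006
grip_force: 10.0
clock: 5.3
tcp_pos: [0.564, 0.3974, 0.1725]
tcp_rot: [[-0.569, 0.822, -0.003], [0.822, 0.569, -0.002], [0.0, -0.003, -1.0]]
wrist_force: [0.5, -0.8, -0.4]
gripper_width: 0.0007
grip_force: 0.0
```

```bash
python3 -m jog '0 0 .029 0 0 0 1;0 0 0 0 0 0 1;0 0 0 0 0 0 1;0 0 -.029 0 0 0 1;0 0 0 0 0 0 1;0 0 0 0 0 0 1' ; python3 -m jog '0 0 .029 0 0 0 1;0 0 0 0 0 0 1;0 0 0 0 0 0 1';  python3 -m jog '0 0 -.029 0 0 0 1;0 0 0 0 0 0 1;0 0 0 0 0 0 1;0 0 0 0 0 0 1'
python3 - <<'E'
from h import *
g=ctrl.grab_frame("side")
a=cv2.resize(g["image"][170:250,210:290],None,fx=7,fy=7,interpolation=2)
cv2.imwrite("pics/s2.png",cv2.convertScaleAbs(a,alpha=1.4))
for z in (.083,.128):print((proj(g,[.5665,.327,z])-[210,170])*7)
E
```

```text
clock: 6.05
tcp_pos: [0.5642, 0.3975, 0.1727]
tcp_rot: [[-0.569, 0.822, -0.002], [0.822, 0.569, -0.001], [0.0, -0.003, -1.0]]
wrist_force: [-0.4, 0.1, -0.2]
gripper_width: 0.0003
grip_force: 0.0
clock: 6.42
tcp_pos: [0.5664, 0.399, 0.1503]
tcp_rot: [[-0.57, 0.822, 0.004], [0.822, 0.57, 0.002], [-0.0, 0.004, -1.0]]
wrist_force: [-4.4, -3.1, 23.2]
gripper_width: 0.0004
grip_force: 11.5
clock: 6.92
tcp_pos: [0.5638, 0.3972, 0.1718]
tcp_rot: [[-0.569, 0.822, -0.004], [0.822, 0.569, -0.002], [0.0, -0.004, -1.0]]
wrist_force: [-0.6, -0.1, -0.5]
gripper_width: 0.0005
grip_force: 0.0
[320.11930221 193.66120869]
[318.18463244  66.3681107 ]
```

View pics/s2.png

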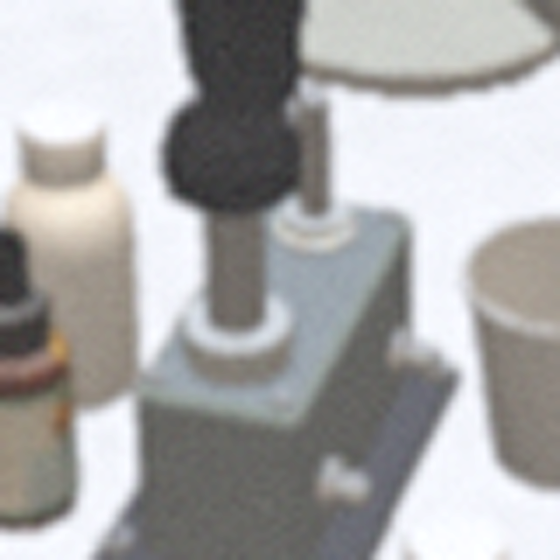

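The pin tip is at crop row ~92, where 66 means fully out, so it stands out about 36 mm. I'll do three more strokes, since extra ones do no harm, then lift clear and check the ring.

```bash
python3 -m jog '0 0 .029 0 0 0 1;0 0 0 0 0 0 1;0 0 0 0 0 0 1;0 0 -.029 0 0 0 1;0 0 0 0 0 0 1;0 0 0 0 0 0 1' ;python3 -m jog '0 0 .029 0 0 0 1;0 0 0 0 0 0 1;0 0 0 0 0 0 1;0 0 -.029 0 0 0 1;0 0 0 0 0 0 1;0 0 0 0 0 0 1' ;python3 -m jog '0 0 .029 0 0 0 1;0 0 0 0 0 0 1;0 0 0 0 0 0 1;0 0 -.029 0 0 0 1;0 0 0 0 0 0 1;0 0 -.05 0 0 0 1;0 0 -.02 0 0 0 1;0 0 0 0 0 0 1;0 0 0 0 0 0 1'
python3 - <<'E'
from h import *
g=ctrl.grab_frame("side")
a=cv2.resize(g["image"][170:250,210:290],None,fx=7,fy=7,interpolation=2)
cv2.imwrite("pics/s3.png",cv2.convertScaleAbs(a,alpha=1.4))
E
```

```text
clock: 7.72
tcp_pos: [0.5643, 0.3975, 0.173]
tcp_rot: [[-0.57, 0.822, -0.002], [0.822, 0.57, -0.001], [0.0, -0.002, -1.0]]
wrist_force: [0.2, -0.1, -0.3]
gripper_width: 0.0007
grip_force: 0.0
clock: 8.48
tcp_pos: [0.5638, 0.3972, 0.1721]
tcp_rot: [[-0.569, 0.822, -0.003], [0.822, 0.569, -0.002], [0.0, -0.004, -1.0]]
wrist_force: [-0.6, 0.1, -1.0]
gripper_width: 0.0004
grip_force: 0.0
clock: 9.6
tcp_pos: [0.5641, 0.3974, 0.242]
tcp_rot: [[-0.57, 0.822, -0.003], [0.822, 0.57, -0.002], [0.0, -0.004, -1.0]]
wrist_force: [-1.0, -0.4, -0.2]
gripper_width: 0.0008
grip_force: 0.0
```

View pics/s3.png

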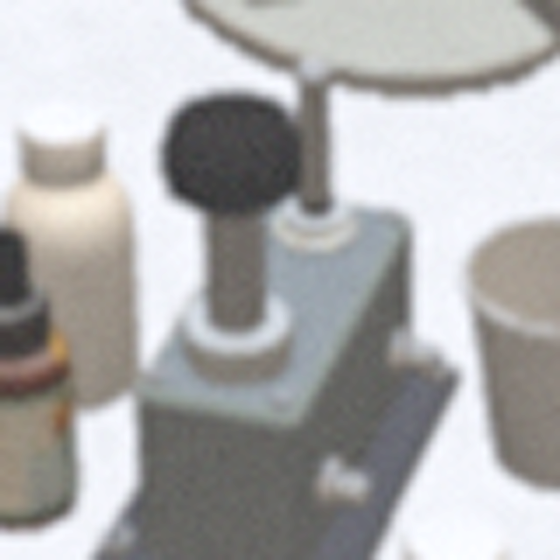

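The pin tip is now at row ~66, the fully-out position, and the black ring shows at the collar (317,210). The knob is up, the fingers are clear and the neighbouring objects haven't moved.

```bash
python3 -c "
from plant import ctrl
print(ctrl.close_job())"
```

```text
the job is handed in; nothing more can be done
None
```

The pump is primed and the job is handed in: after six full strokes the last picture shows the pin fully out with its black ring showing, the knob up and the robot clear; the hand-in gave no verdict.

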